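# Move a row of sleeves from the specimen board to their spigot anvils

### The job

The four sleeves on the white specimen board are next for the hardness tester. Move them across to the row of spigot anvils on the steel rail, so that they stand in the order of the anvils: each sleeve over the one spigot that fits its bore, the same way up as it stands now, sitting fully down and flat on the anvil's shoulder, and let go of it.

Things in the scene. Friction and masses are not known exactly. Their poses are not given: they have to be found in the camera images.
- sleeve_small_center (a point): Loose. Small plain brass sleeve (short tube): 30 mm outside, bore about 17 mm, 18 mm tall. It stands upright over a locating pin on the specimen board. This point is its centre, half-way up on the bore's axis (9 mm above its lower end); z is the bore's axis, up at the start.
- sleeve_medium_center (a point): Loose. Medium plain steel sleeve, the tallest: 36 mm outside, bore about 24 mm, 24 mm tall. It stands upright over a locating pin on the specimen board. This point is its centre, half-way up on the bore's axis (12 mm above its lower end); z is the bore's axis, up at the start.
- sleeve_flanged_center (a point): Loose. Steel sleeve with a flange at its lower end: flange 48 mm across and 5 mm thick, neck above it 41 mm outside, bore 32 mm, 20 mm tall in all. It stands upright over a locating pin on the specimen board. This point is its centre, half-way up on the bore's axis (10 mm above its lower end); z is the bore's axis, up at the start.
- sleeve_wide_center (a point): Loose. Wide plain steel sleeve: 54 mm outside, bore 42 mm, 18 mm tall. It stands upright over a locating pin on the specimen board. This point is its centre, half-way up on the bore's axis (9 mm above its lower end); z is the bore's axis, up at the start.
- anvil_small_seat (a point): Fixed steel spigot anvil on the rail: flange 56 mm across, 9 mm thick; post 27 mm across with a flat shoulder 30 mm above the rail (44 mm above the bench); from it rises a spigot 14 mm across for 4 mm, then a cone 9 mm tall to a nose 4 mm across. The thinnest spigot; it fits the small brass sleeve. This point: centre of the shoulder face, at the spigot's foot; z is up along the spigot.
- anvil_medium_seat (a point): Fixed steel spigot anvil on the rail: flange 56 mm across, 9 mm thick; post 33 mm across with a flat shoulder 30 mm above the rail (44 mm above the bench); from it rises a spigot 20 mm across for 4 mm, then a cone 12 mm tall to a nose 8 mm across. The second thinnest spigot; it fits the medium steel sleeve. This point: centre of the shoulder face, at the spigot's foot; z is up along the spigot.
- anvil_large_seat (a point): Fixed steel spigot anvil on the rail: flange 56 mm across, 9 mm thick; post 43 mm across with a flat shoulder 30 mm above the rail (44 mm above the bench); from it rises a spigot 29 mm across for 4 mm, then a cone 13 mm tall to a nose 14 mm across. The second thickest spigot; it fits the flanged sleeve. This point: centre of the shoulder face, at the spigot's foot; z is up along the spigot.
- anvil_widest_seat (a point): Fixed steel spigot anvil on the rail: flange 56 mm across, 9 mm thick; post 50 mm across with a flat shoulder 30 mm above the rail (44 mm above the bench); from it rises a spigot 39 mm across for 4 mm, then a cone 14 mm tall to a nose 23 mm across. The thickest spigot; it fits the wide sleeve. This point: centre of the shoulder face, at the spigot's foot; z is up along the spigot.
- board: Fixed. White plastic specimen board, 70 x 256 mm, its top 15 mm above the bench, with aluminium end strips and four steel locating pins (10 mm across, 9 mm tall) in a row along its middle, 60 mm apart; one sleeve stands over each pin, in any order, up to 2 mm off its pin. Origin: centre of its underside; y runs along the row.
- rail: Fixed. Dark steel anvil rail, 70 x 256 mm, its top 14 mm above the bench; the four anvils stand on it in a row along its middle, 60 mm apart, in any order. Origin: centre of its underside; y runs along the row.
There are look-alikes about, which are no part of the job. What is shaped like the part that bears sleeve_small_center but orange or turquoise is not meant.

How it is judged:
By the outcome, as a careful person would: the job done as asked, in the order asked, and still so for the second after the job is handed in, with the robot touching nothing.
It also fails if it takes over 93 s, if anything falls off the work surface, if the arm or the gripper's body presses on something with over 40 N, if the wrist force passes 120 N, or if a joint passes its speed limit or range.

### The arm

A 7-joint arm with a two-finger parallel gripper is mounted at the origin on a cart in front of the work surface, level with it; the furniture and walls round the work are solid. World frame = base frame: x ahead of the robot, y to its left, z up, the work surface at z = 0. Lengths are in m, angles in rad, forces in N, time in s.
With the tool pointing down it reaches from about 0.4 to 0.875 m from the base axis. Payload 6.5 kg.
Tool frame: the origin (TCP) lies at the very end of the fingers, on their centre line; the grasp point (between the pads) lies 19 mm behind it; z points along the fingers, y is the line along which they close (so a half turn about z gives the same grasp; the last joint's range is limited). The gripper opens to 85 mm and grips with 20 to 120 N. Pads are 22 mm wide; open, the fingers measure 114 mm over their backs; the gripper's body (76 mm by 85 mm) begins 54 mm behind the grasp point. The pads swing forward as they close: fully open they stand 13 mm farther back than shut.
Start: joints at [-1.316, 0.536, -0.004, 1.538, 0.003, 1.067, -0.071], TCP at [0.205, 0.617, 0.231] pointing down, gripper open.
Joint ranges: [-2.7, 2.7], [-0.37, 2.16], [-1.27, 1.26], [0.24, 2.4], [-1.31, 4.45], [0.19, 1.91], [-2.76, 2.76]. Speed limits (rad/s): [2.39, 2.39, 3.14, 3.14, 3.14, 3.14, 3.14].

### API

Orientations are given as a unit quaternion [x, y, z, w].
In Python, from workcell import env gives the robot as it stands.
- The arm moves only by the tool servo_tool, never from a script. Its argument "deltas" is text: rows parted by semicolons, each of 5 numbers parted by spaces: the shift along the tool's x, y, z in cm, then the turn about the tool's z in degrees, then the gripper's target within -1 to 1 (shut at 1, half-way at 0, fully open at -1). In form: x y z roll gripper; .... A call has 1 to 8 rows; each row shifts and turns the commanded pose from where the row before left it, along the tool's axes as they then stand; what a row does not reach is not made up. A row lasts 1/8 s, in which the tool goes at most 62.5 mm and 10.7 degrees, less where a joint would pass 70% of its speed; a pose out of reach is approached as far as the arm can. A call is refused whole if a number of a shift passes 6.25 or a number of a turn 10.7, either way. A call with a gripper value outside its range is refused whole. The fingers move at their own pace and stop on an object; the grip force is fixed at half the most. Time passes only in rows, so rows that do not move let the fingers close. It gives the time, the measured TCP pose, the force, the opening and the grip force at its end, in the units of the state.
- env.observe(): the state, without advancing time (a new reading comes with each control period).
- env.capture(name): name is "side" or "top"; returns (picture, depth): 400x640x3 uint8, blue, green, red; 400x640 float32, m along the optical axis (not along the pixel's ray), 0 where there is no reading.
- env.camera_params(name): a dict with "K" (3x3 intrinsics, pixels), "dist" ([k1, k2, p1, p2, k3] as OpenCV has them; the pictures are not rectified), "rvec" (rotation vector, rad) and "tvec" (3), from world to camera coordinates, as OpenCV has them. Camera axes: x right, y down, z forward; pixel columns grow to the right and rows downward; lengths in m; the calibration is good to about 2 mm. A picture is of the moment at which its call begins. camera_params takes no time and is no camera call.
- env.hand_in(): hands the job in; it is judged then, once.
The state is a dict: "clock": time; "joint_pos": joint angles; "joint_velocities": joint speeds; "effort": joint torques, N m; "eef_pos": TCP position; "tcp_rot": TCP orientation; "wrist_force": force on the tool from outside, world axes, zero at the start; "torque": the same for the moment, N m; "gripper_width": finger opening in m; "finger_force": force on a finger pad.
Only numpy, scipy, OpenCV 4.12 (cv2) and the standard library are available. Lean on these libraries where they do the work, as an engineer would, in place of code of your own. Each camera call takes 0.05 s, during which the arm holds its last target. There are 200 camera calls.

## Working session

There is one attempt and no reset: what is moved stays moved. The work goes in short steps, Python scripts to look and compute and a tool call to move; the robot and the scene stay as the last step left them, time stands still between calls to the robot, and variables do not carry over. Pictures are saved under pics/ and viewed, at most 14 in all, crops included, and the job is handed in when it is done.

Besides the shell and the picture viewer there is one more tool, called after ">>>" as name(argument=value, ...) on one line, values as JSON. servo_tool: Moves the arm, as the interface text tells. Its arguments: {"type":"object","properties":{"deltas":{"type":"string"}},"required":["deltas"]}

```bash
ls; mkdir -p pics
python3 - <<'E'
from workcell import env
import cv2,numpy as np
for n in("top","side"):
    p,d=env.capture(n); cv2.imwrite(f"pics/{n}0.png",p); np.save(f"{n}0.npy",d)
    c=env.camera_params(n); print(n,c)
print(env.observe())
E
```

```text
pics
top {'K': array([[393.64965523,   0.        , 315.38132825],
       [  0.        , 393.64965523, 195.789237  ],
       [  0.        ,   0.        ,   1.        ]]), 'dist': array([-0.0554257,  0.       ,  0.       ,  0.       ,  0.       ]), 'rvec': array([ 2.02903888, -2.17040326,  0.25908689]), 'tvec': array([-0.21003866,  0.50870943,  0.79262569])}
side {'K': array([[485.59698383,   0.        , 317.90754174],
       [  0.        , 485.59698383, 203.93597461],
       [  0.        ,   0.        ,   1.        ]]), 'dist': array([-0.13672327,  0.        ,  0.        ,  0.        ,  0.        ]), 'rvec': array([ 2.1920641 , -0.19429835,  0.07281968]), 'tvec': array([-0.51556017, -0.02715696,  1.02906053])}
{'clock': 0.1, 'joint_pos': array([-1.31618958,  0.53711379, -0.00446127,  1.53879256,  0.00258802,
        1.06729921, -0.07119971]), 'joint_velocities': array([-0.00013335, -0.00103537,  0.00172291, -0.00399975, -0.00110632,
        0.00059674,  0.00037765]), 'effort': array([ 3.13371333e-03, -5.84554517e+01,  1.05228156e+00, -2.59774625e+01,
        1.27175736e-02,  4.52018357e-03, -3.13443309e-05]), 'eef_pos': array([0.20477968, 0.61628485, 0.23047821]), 'tcp_rot': array([ 1.59674048e-01,  9.87169465e-01, -7.99564477e-04, -8.04162681e-05]), 'wrist_force': array([-0.94181541,  0.12100435, -0.5568293 ]), 'torque': array([-0.04587106,  0.00790694, -0.00428648]), 'finger_force': 0.0, 'gripper_width': 0.08525230054280417}
```

View pics/top0.png

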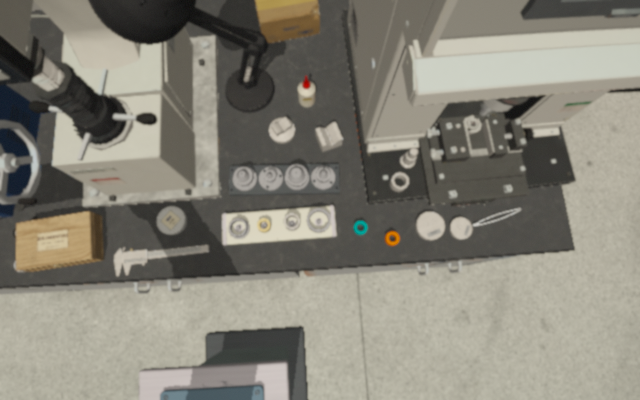

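View pics/side0.png

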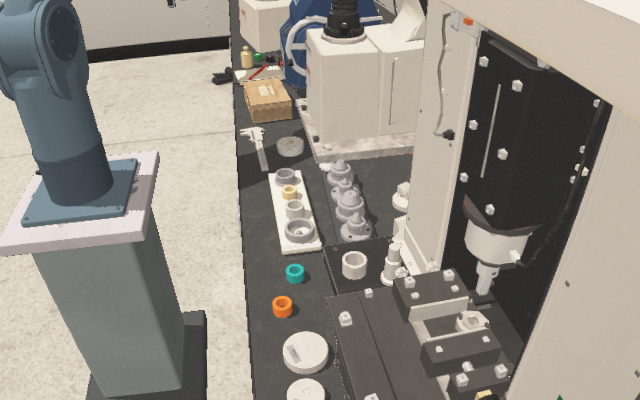

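The top view shows the board at (280,224), with four sleeves at about (239,226), (264,224), (292,222) and (319,219). The rail is at (285,178), with anvils at about (244,177), (270,177), (297,176) and (323,177). The turquoise (361,228) and orange (393,238) rings are the look-alikes.

```bash
cat > h.py <<'E'
from workcell import env
import cv2,numpy as np
def cam(n):
    c=env.camera_params(n);return c["K"],c["dist"],c["rvec"],c["tvec"]
def ray(n,uv):
    K,D,r,t=cam(n);R=cv2.Rodrigues(r)[0]
    q=cv2.undistortPoints(np.float64(uv).reshape(-1,1,2),K,D)[:,0]
    return -R.T@t,np.c_[q,np.ones(len(q))]@R
def at_z(n,uv,z):
    o,d=ray(n,uv);return o+d*((z-o[2])/d[:,2])[:,None]
def cloud(n,dep):
    v,u=np.mgrid[:400,:640];o,d=ray(n,np.c_[u.ravel(),v.ravel()])
    return (o+d*dep.reshape(-1,1)).reshape(400,640,3)
def proj(n,P):
    K,D,r,t=cam(n);return cv2.projectPoints(np.float64(P).reshape(-1,1,3),r,t,K,D)[0][:,0]
def ortho(n,img,x0,x1,y0,y1,z,s=2000):
    # rows: x decreasing, cols: y decreasing; s px/m
    xs=np.arange(x1,x0,-1/s);ys=np.arange(y1,y0,-1/s);X,Y=np.meshgrid(xs,ys,indexing="ij")
    m=proj(n,np.c_[X.ravel(),Y.ravel(),np.full(X.size,z)]).reshape(*X.shape,2).astype(np.float32)
    return cv2.remap(img,m[...,0],m[...,1],cv2.INTER_CUBIC)
E
python3 - <<'E'
from h import *
p=cv2.imread("pics/top0.png");s=cv2.imread("pics/side0.png")
a=cv2.resize(p[155:250,215:345],None,fx=6,fy=6,interpolation=cv2.INTER_CUBIC)
cv2.imwrite("pics/c1.png",a[:570]);
b=cv2.resize(s[150:260,255:385],None,fx=5,fy=5,interpolation=cv2.INTER_CUBIC);cv2.imwrite("pics/c2.png",b)
C=cloud("top",np.load("top0.npy"));CS=cloud("side",np.load("side0.npy"))
for u,v in [(239,226),(264,224),(292,222),(319,219),(226,240),(244,177),(270,177),(297,176),(323,177),(280,210),(100,10),(230,30),(250,90),(390,130),(306,90)]: print(u,v,C[v,u].round(3))
print(CS[230,300],CS[225,350])
# tall things near work
m=(C[...,2]>.05)&(C[...,0]>.3)&(C[...,0]<1.0)
for y in np.arange(-.5,.8,.1):
  k=m&(abs(C[...,1]-y)<.05)
  for x in np.arange(.3,1,.1):
    kk=k&(abs(C[...,0]-x-.05)<.05)
    if kk.sum()>3: print("y%.1f x%.2f"%(y,x+.05),np.percentile(C[kk][:,2],98).round(2),end="; ")
  print()
E
```

```text
239 226 [ 0.445 -0.07   0.021]
264 224 [ 0.445 -0.126  0.026]
292 222 [ 0.446 -0.188  0.025]
319 219 [ 0.449 -0.249  0.022]
226 240 [ 0.416 -0.039  0.015]
244 177 [ 0.548 -0.089  0.055]
270 177 [ 0.546 -0.146  0.047]
297 176 [ 0.54  -0.207  0.062]
323 177 [ 0.538 -0.264  0.049]
280 210 [ 0.476 -0.162  0.016]
100 10 [0.662 0.025 0.466]
230 30 [ 0.725 -0.116  0.322]
250 90 [ 0.774 -0.104  0.029]
390 130 [ 0.599 -0.402  0.149]
306 90 [ 0.743 -0.239  0.069]
[ 0.4489669  -0.24697101  0.02204932] [ 0.53435285 -0.27518867  0.0427023 ]
y-0.5 x0.45 0.55; y-0.5 x0.55 0.61; y-0.5 x0.65 0.25; 
y-0.4 x0.45 0.55; y-0.4 x0.55 0.61; y-0.4 x0.65 0.46; y-0.4 x0.75 0.38; y-0.4 x0.85 0.15; y-0.4 x0.95 0.08; 
y-0.3 x0.45 0.55; y-0.3 x0.55 0.62; y-0.3 x0.65 0.52; y-0.3 x0.75 0.28; y-0.3 x0.85 0.27; y-0.3 x0.95 0.14; 
y-0.2 x0.55 0.06; y-0.2 x0.75 0.26; y-0.2 x0.95 0.09; 
y-0.1 x0.55 0.06; y-0.1 x0.65 0.49; y-0.1 x0.75 0.39; y-0.1 x0.95 0.09; 
y-0.0 x0.55 0.31; y-0.0 x0.65 0.49; y-0.0 x0.75 0.25; y-0.0 x0.85 0.19; y-0.0 x0.95 0.06; 
y0.1 x0.55 0.58; y0.1 x0.65 0.55; y0.1 x0.75 0.38; 
y0.2 x0.35 0.05; y0.2 x0.45 0.06; y0.2 x0.55 0.27; y0.2 x0.65 0.31; y0.2 x0.75 0.39; 
y0.3 x0.35 0.06; y0.3 x0.45 0.06; y0.3 x0.55 0.13; 
y0.4 x0.35 0.06; y0.4 x0.45 0.06; y0.4 x0.55 0.17; y0.4 x0.65 0.2; y0.4 x0.75 0.14; 
y0.5 x0.55 0.06;
```

View pics/c1.png

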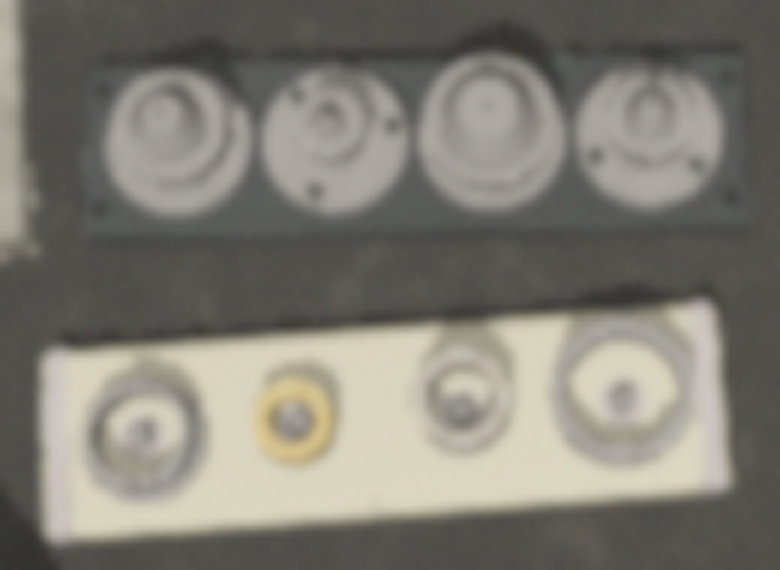

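View pics/c2.png

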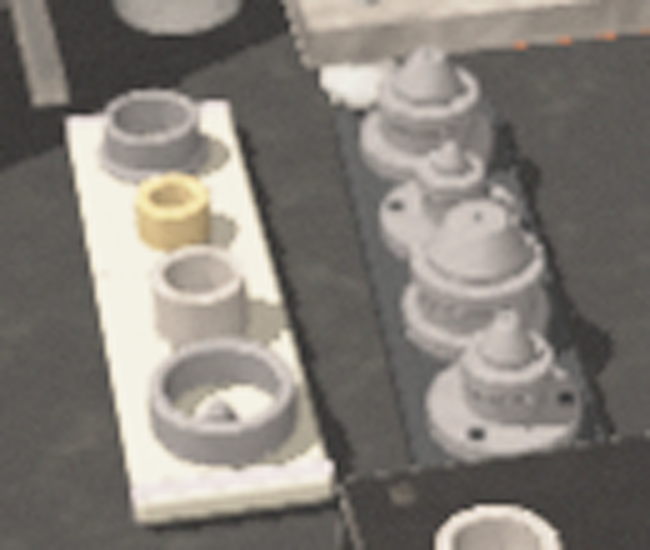

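The enlarged crops show the sleeves from left to right as flanged (239,226), small brass (264,224), medium (292,222) and wide (319,219). The anvils from left to right are large (244,177), small (270,177), widest (297,176) and medium (323,177). The small sleeve is the only brass-yellow ring and stands on a board pin, so it isn't the orange (393,238) or turquoise (361,228) ring. Next I'll measure the positions precisely.

```bash
cat > fit.py <<'E'
from h import *
from scipy.optimize import minimize
def gmag(img):
    g=cv2.GaussianBlur(cv2.cvtColor(img,cv2.COLOR_BGR2GRAY).astype(np.float32),(0,0),1.0)
    return np.hypot(cv2.Sobel(g,5,1,0),cv2.Sobel(g,5,0,1))
T=np.linspace(0,2*np.pi,72,endpoint=False)
def score(n,G,xy,circ):
    s=0
    for r,z in circ:
        m=proj(n,np.c_[xy[0]+r*np.cos(T),xy[1]+r*np.sin(T),np.full(72,z)]).astype(np.float32)
        s+=np.minimum(cv2.remap(G,m[:,0],m[:,1],1),120).mean()
    return s
def fit(n,G,xy,circ,R=.012):
    f=lambda p:-score(n,G,p,circ)
    g=np.arange(-R,R+1e-6,.002)
    b=min(((xy[0]+a,xy[1]+c) for a in g for c in g),key=f)
    return minimize(f,b,method="Nelder-Mead",options=dict(initial_simplex=[b,(b[0]+.001,b[1]),(b[0],b[1]+.001)])).x
S=dict(flanged=((.445,-.07),[(.0205,.035),(.016,.035),(.024,.015)]),small=((.445,-.128),[(.015,.033),(.0085,.033)]),
 medium=((.447,-.19),[(.018,.039),(.012,.039)]),wide=((.449,-.25),[(.027,.033),(.021,.033)]))
fl=(.028,.023)
A=dict(large=((.54,-.085),[fl,(.0215,.044)]),small=((.54,-.145),[fl,(.0135,.044)]),
 widest=((.54,-.205),[fl,(.025,.044)]),medium=((.54,-.265),[fl,(.0165,.044)]))
E
python3 - <<'E'
from fit import *
for lab,D in (("S",S),("A",A)):
  for n in("top","side"):
    G=gmag(cv2.imread(f"pics/{n}0.png"))
    P=np.array([fit(n,G,*v) for v in D.values()])
    print(lab,n,dict(zip(D,(P*1000).round(1).tolist())),"steps",np.linalg.norm(np.diff(P,axis=0),axis=1).round(4), "dir",np.degrees(np.arctan2(*(P[-1]-P[0]))).round(2))
o,_=ray("top",[[320,200]]);print("cam",o)
for n in("top","side"):
  C=cloud(n,np.load(n+"0.npy"));
  print(n,"obst min|y| by x,z")
  for z in np.arange(.03,.6,.08):
    r=[]
    for x in np.arange(.36,.7,.04):
      k=(abs(C[...,2]-z)<.04)&(abs(C[...,0]-x)<.02)&(C[...,1]<-.295)&(C[...,1]>-.6)&(C[...,2]>.02)
      r.append(C[k][:,1].max().round(3) if k.sum()>2 else None)
    print(z.round(2),r)
  k=(C[...,2]>.1)&(C[...,0]>.3)&(C[...,0]<.62)&(C[...,1]>-.04)&(C[...,1]<.5)
  print("left obst x min",C[k][:,0].min() if k.any() else None, "y min",C[k][:,1].min() if k.any() else None)
E
```

```text
S top {'flanged': [457.7, -72.0], 'small': [449.5, -128.8], 'medium': [459.1, -189.3], 'wide': [452.9, -261.6]} steps [0.0574 0.0612 0.0726] dir -178.54Traceback (most recent call last):
  File "<stdin>", line 5, in <module>
  File "fit.py", line 16, in fit
    b=min(((xy[0]+a,xy[1]+c) for a in g for c in g),key=f)
  File "fit.py", line 14, in <lambda>
    f=lambda p:-score(n,G,p,circ)
                ~~~~~^^^^^^^^^^^^
  File "fit.py", line 10, in score
    m=proj(n,np.c_[xy[0]+r*np.cos(T),xy[1]+r*np.sin(T),np.full(72,z)]).astype(np.float32)
      ~~~~^^^^^^^^^^^^^^^^^^^^^^^^^^^^^^^^^^^^^^^^^^^^^^^^^^^^^^^^^^^^
  File "h.py", line 15, in proj
    K,D,r,t=cam(n);return cv2.projectPoints(np.float64(P).reshape(-1,1,3),r,t,K,D)[0][:,0]
            ~~~^^^
  File "h.py", line 4, in cam
    c=env.camera_params(n);return c["K"],c["dist"],c["rvec"],c["tvec"]
ValueError: time passes only in moves, steps and waits
```

```bash
sed -i 's/^def cam(n):/import functools\n@functools.lru_cache\ndef cam(n):/' h.py
cat >> fit.py <<'E'
def row(n,G,D,c0):
    ks=list(D);off=(np.array([0,1,2,3])-1.5)*.06
    def pos(p): return np.c_[p[0]+off*np.sin(p[2]),p[1]-off*np.cos(p[2])]
    f=lambda p:-sum(score(n,G,q,D[k][1]) for q,k in zip(pos(p),ks))
    b=min(((c0[0]+a,c0[1]+c,t) for a in np.arange(-.012,.0121,.003) for c in np.arange(-.012,.0121,.003) for t in np.radians([-2,0,2,4])),key=f)
    r=minimize(f,b,method="Nelder-Mead",options=dict(initial_simplex=[b,(b[0]+.002,b[1],b[2]),(b[0],b[1]+.002,b[2]),(b[0],b[1],b[2]+.02)]))
    P=pos(r.x); return r.x,P,np.array([fit(n,G,q,D[k][1],.003) for q,k in zip(P,ks)])
E
python3 - <<'E'
from fit import *
for lab,D,c in (("S",S,(.446,-.16)),("A",A,(.54,-.175))):
  for n in("top","side"):
    G=gmag(cv2.imread(f"pics/{n}0.png"))
    r,P,Q=row(n,G,D,c);print(lab,n,r[:2].round(4),np.degrees(r[2]).round(2),"row",(P*1000).round(1).tolist(),"each",(Q*1000).round(1).tolist())
for n in("top","side"):
  C=cloud(n,np.load(n+"0.npy"))
  for k,(xy,ci) in S.items():
    m=(np.hypot(C[...,0]-xy[0],C[...,1]-xy[1])<.034)&(abs(C[...,2]-ci[0][1])<.004)
    q=C[m]; print(n,k,m.sum(),q.mean(0).round(4),((q.max(0)+q.min(0))/2).round(4),np.ptp(q,axis=0).round(3))
  print(n,"obst max y by x,z")
  for z in np.arange(.03,.6,.08):
    r=[]
    for x in np.arange(.36,.7,.04):
      k=(abs(C[...,2]-z)<.04)&(abs(C[...,0]-x)<.02)&(C[...,1]<-.295)&(C[...,1]>-.6)&(C[...,2]>.02)
      r.append(float(C[k][:,1].max().round(3)) if k.sum()>2 else None)
    print(z.round(2),r)
  k=(C[...,2]>.1)&(C[...,0]>.3)&(C[...,0]<.62)&(C[...,1]>-.04)&(C[...,1]<.5)
  if k.any(): print("left obst x min",C[k][:,0].min(), "y min",C[k][:,1].min())
E
```

```text
S top [ 0.4579 -0.1634] 0.2 row [[457.6, -73.4], [457.8, -133.4], [458.0, -193.4], [458.2, -253.4]] each [[457.8, -71.7], [457.3, -131.3], [459.3, -189.0], [458.0, -254.2]]
S side [ 0.4456 -0.1601] 0.73 row [[444.4, -70.1], [445.2, -130.1], [446.0, -190.1], [446.7, -250.0]] each [[442.1, -64.4], [442.0, -127.9], [446.3, -190.1], [446.9, -250.1]]
A top [ 0.552  -0.1737] -2.55 row [[556.0, -83.8], [553.3, -143.8], [550.6, -203.7], [548.0, -263.6]] each [[555.6, -83.2], [553.6, -143.8], [550.4, -203.7], [547.7, -265.4]]
A side [ 0.5509 -0.1768] -2.36 row [[554.7, -86.9], [552.2, -146.9], [549.7, -206.8], [547.2, -266.8]] each [[554.8, -87.6], [552.7, -146.2], [548.8, -207.6], [547.5, -266.1]]
top flanged 114 [ 0.4413 -0.0683  0.0345] [ 0.4412 -0.0677  0.0347] [0.04  0.04  0.007]
top small 96 [ 0.4434 -0.1252  0.0326] [ 0.4435 -0.1257  0.0331] [0.029 0.029 0.008]
top medium 104 [ 0.4467 -0.1878  0.0387] [ 0.4461 -0.1882  0.039 ] [0.036 0.033 0.008]
top wide 190 [ 0.4463 -0.2474  0.0326] [ 0.4463 -0.2475  0.033 ] [0.052 0.052 0.008]
top obst max y by x,z
0.03 [None, -0.334, -0.325, -0.355
[... 836 characters left out ...]
6]
side wide 250 [ 0.4463 -0.2493  0.0322] [ 0.4464 -0.2472  0.0321] [0.053 0.056 0.006]
side obst max y by x,z
0.03 [None, None, -0.545, -0.354, None, None, None, -0.514, -0.511]
0.11 [None, None, -0.481, -0.354, -0.353, -0.352, -0.351, -0.491, -0.491]
0.19 [None, None, None, None, None, -0.52, -0.358, -0.492, -0.533]
0.27 [None, None, None, None, None, -0.567, -0.357, -0.492, -0.553]
0.35 [None, None, None, None, None, -0.555, -0.358, None, None]
0.43 [None, None, None, None, None, -0.556, -0.358, -0.493, None]
0.51 [None, None, None, None, None, None, None, None, None]
0.59 [None, None, None, None, None, None, None, None, None]
left obst x min 0.49797188565905776 y min 0.00942357246451253
```

Run:
```python
from h import *
from scipy.optimize import least_squares
# name: spigot r, cone h, nose r
M=dict(large=((.54,-.085),.0145,.013,.007),small=((.54,-.145),.007,.009,.002),widest=((.54,-.205),.0195,.014,.0115),medium=((.54,-.265),.010,.012,.004))
for n in("top","side"):
  C=cloud(n,np.load(n+"0.npy"))
  for k,(xy,rs,h,rn) in M.items():
    near=(np.hypot(C[...,0]-xy[0],C[...,1]-xy[1])<.036)
    q=C[near&(C[...,2]>.0475)];zz=q[:,2]
    r=np.interp(zz,[.044,.048,.048+h],[rs,rs,rn])
    f=lambda p:np.hypot(q[:,0]-p[0],q[:,1]-p[1])-r
    i=zz<.048+h-.0015
    s=least_squares(lambda p:f(p)[i],q.mean(0)[:2],loss="soft_l1",f_scale=.001)
    t=q[~i]
    sh=C[near&(abs(C[...,2]-.0435)<.0035)]
    fl=C[near&(abs(C[...,2]-.0225)<.004)]
    print(n,k,len(q),"cone",s.x.round(4),"top",t.mean(0).round(4) if len(t) else None,len(t),"ztop",zz.max().round(4),"flange y mid",((fl.max(0)+fl.min(0))/2).round(4),np.ptp(fl,axis=0).round(3))
  k=(C[...,2]>.1)&(C[...,0]>.4)&(C[...,0]<.8)&(C[...,1]>-.3)&(C[...,1]<.0); q=C[k]
  for y in np.arange(-.3,0,.03):
    j=abs(q[:,1]-y)<.02
    if j.any(): print("lamp y%.2f"%y,q[j][np.argmin(q[j][:,0])].round(3),end=" ")
  print()
```

```text
top large 121 cone [ 0.5561 -0.084 ] top [ 0.5559 -0.0845  0.0613] 35 ztop 0.0633 flange y mid [ 0.5488 -0.0895  0.0224] [0.044 0.062 0.008]
top small 27 cone [ 0.5532 -0.1443] top [ 0.5524 -0.1446  0.0566] 5 ztop 0.0575 flange y mid [ 0.5503 -0.1454  0.0225] [0.05  0.069 0.008]
top widest 218 cone [ 0.5499 -0.2046] top [ 0.549  -0.205   0.0622] 80 ztop 0.0657 flange y mid [ 0.5396 -0.2052  0.0225] [0.036 0.069 0.008]
top medium 61 cone [ 0.5468 -0.2646] top [ 0.5464 -0.2644  0.0605] 17 ztop 0.063 flange y mid [ 0.5444 -0.2604  0.0226] [0.056 0.061 0.008]
lamp y-0.24 [ 0.752 -0.24   0.107] lamp y-0.18 [ 0.749 -0.162  0.24 ] lamp y-0.15 [ 0.736 -0.131  0.313] lamp y-0.12 [ 0.7   -0.1    0.374] lamp y-0.09 [ 0.65  -0.07   0.481] lamp y-0.06 [ 0.64  -0.042  0.452] lamp y-0.03 [ 0.638 -0.037  0.458] 
side large 106 cone [ 0.555  -0.0847] top [ 0.5531 -0.0877  0.0611] 18 ztop 0.0625 flange y mid [ 0.5518 -0.0934  0.0224] [0.048 0.055 0.008]
side small 32 cone [ 0.5531 -0.1447] top [ 0.5526 -0.1451  0.0571] 3 ztop 0.058 flange y mid [ 0.5502 -0.137   0.0223] [0.051 0.056 0.007]
side widest 235 cone [ 0.5498 -0.2043] top [ 0.5494 -0.2066  0.0619] 74 ztop 0.0638 flange y mid [ 0.5486 -0.2137  0.0225] [0.055 0.052 0.008]
side medium 82 cone [ 0.5467 -0.2644] top [ 0.5463 -0.2653  0.0596] 13 ztop 0.0608 flange y mid [ 0.5461 -0.2615  0.0225] [0.055 0.064 0.008]
lamp y-0.12 [ 0.702 -0.1    0.375] lamp y-0.09 [ 0.698 -0.08   0.373]
```

Run:
```python
import numpy as np
W=np.array([[.2048,.6163],[.38,.22],[.441,-.069]])
seg=np.linalg.norm(np.diff(W,axis=0),axis=1);s=np.r_[0,seg.cumsum()]
N=16;t=np.linspace(0,s[-1],N+1);P=np.c_[np.interp(t,s,W[:,0]),np.interp(t,s,W[:,1])]
a=np.radians(71.6);p=P[0].copy();out=[]
for i in range(N):
    d=P[i+1]-p; X=np.array([-np.sin(a),np.cos(a)]);Y=np.array([np.cos(a),np.sin(a)])
    x,y=np.round([d@X*100,d@Y*100],1); p=p+(x*X+y*Y)/100
    turn=6 if i<11 else (5.6 if i==11 else 0); a-=np.radians(turn)
    out.append(f"{x} {y} 0 {turn} -1")
print("; ".join(out[:8]));print("; ".join(out[8:]));print(p,np.degrees(a))
```

```text
-3.1 -3.4 0 6 -1; -3.4 -3.0 0 6 -1; -3.7 -2.7 0 6 -1; -3.9 -2.2 0 6 -1; -4.2 -1.9 0 6 -1; -4.3 -1.4 0 6 -1; -4.5 -0.9 0 6 -1; -4.5 -0.4 0 6 -1
-4.6 -0.0 0 6 -1; -4.5 0.0 0 6 -1; -4.5 0.0 0 6 -1; -4.6 0.5 0 5.6 -1; -4.4 1.0 0 0 -1; -4.5 0.9 0 0 -1; -4.4 1.0 0 0 -1; -4.5 0.9 0 0 -1
[ 0.44108516 -0.0691281 ] -7.951386703658792e-15
```

>>> servo_tool(deltas="-3.1 -3.4 0 6 -1; -3.4 -3.0 0 6 -1; -3.7 -2.7 0 6 -1; -3.9 -2.2 0 6 -1; -4.2 -1.9 0 6 -1; -4.3 -1.4 0 6 -1; -4.5 -0.9 0 6 -1; -4.5 -0.4 0 6 -1")

```text
clock: 1.1
eef_pos: [0.3531, 0.2823, 0.2312]
tcp_rot: [0.549, 0.836, -0.0, -0.0]
wrist_force: [1.0, 0.4, 0.6]
gripper_width: 0.0858
finger_force: 0.0
```

>>> servo_tool(deltas="-4.6 0 0 6 -1; -4.5 0 0 6 -1; -4.5 0 0 6 -1; -4.6 0.5 0 5.6 -1; -4.4 1.0 0 0 -1; -4.5 0.9 0 0 -1; -4.4 1.0 0 0 -1; -4.5 0.9 0 0 -1")

```text
clock: 2.1
eef_pos: [0.4415, -0.0698, 0.2313]
tcp_rot: [0.707, 0.707, 0.0, -0.0]
wrist_force: [-0.3, 0.6, 0.4]
gripper_width: 0.0852
finger_force: 0.0
```

>>> servo_tool(deltas="0 0 6 0 -1; 0 0 6 0 -1; 0 0 5 0 -1; 0 0 2.8 0 -1; 0 0 1.0 0 -1; 0 0 0 0 0.2; 0 0 0 0 1; 0 0 0 0 1")

```text
clock: 3.1
eef_pos: [0.4426, -0.0685, 0.0248]
tcp_rot: [0.707, 0.707, 0.001, 0.001]
wrist_force: [-2.9, -0.4, 16.8]
gripper_width: 0.0372
finger_force: 58.4
```

>>> servo_tool(deltas="0 0 0 0 1; 0 0 0 0 1; 0 0 0 0 1; 0 0 0 0 1")

```text
clock: 3.6
eef_pos: [0.4426, -0.0685, 0.0248]
tcp_rot: [0.707, 0.707, 0.001, 0.001]
wrist_force: [-2.5, 0.2, 12.9]
gripper_width: 0.0373
finger_force: 58.7
```

Run:
```python
from h import *
p,d=env.capture("side");cv2.imwrite("pics/s1.png",cv2.resize(p[90:260,220:400],None,fx=4,fy=3.5,interpolation=cv2.INTER_CUBIC))
```

```text
(no output)
```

View pics/s1.png

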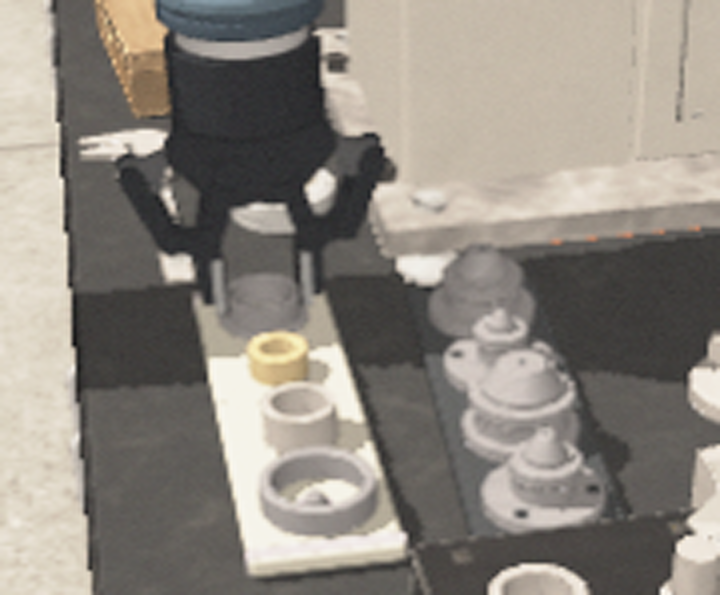

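The side view shows the fingers straddling the flanged sleeve's neck (crop ~(262,300)), upright on the board. I'll lift it.

>>> servo_tool(deltas="0 0 -1 0 1; 0 0 -3 0 1; 0 0 -4 0 1; 0 0 -1 0 1; -0.5 3.5 0 0 1; -0.5 5 0 0 1; -0.5 2.9 0 0 1; 0 0 0 0 1")

```text
clock: 4.65
eef_pos: [0.5571, -0.0836, 0.113]
tcp_rot: [0.707, 0.707, 0.0, 0.001]
wrist_force: [-0.8, 0.8, -0.7]
gripper_width: 0.0369
finger_force: 60.3
```

```bash
cat > near.py <<'E'
from h import *
import sys
nm,x,y,z0,z1,R=sys.argv[1],*map(float,sys.argv[2:7])
# centroid/mid-extent of the cloud round (x,y) between heights z0,z1
for n in("top","side"):
    p,d=env.capture(n);C=cloud(n,d);cv2.imwrite(f"pics/{nm}_{n}.png",p)
    k=(np.hypot(C[...,0]-x,C[...,1]-y)<R)&(C[...,2]>z0)&(C[...,2]<z1);q=C[k]
    if len(q): print(n,len(q),"mean",q.mean(0).round(4),"mid",((q.max(0)+q.min(0))/2).round(4),"ext",np.ptp(q,axis=0).round(3),"zpct",np.percentile(q[:,2],[5,50,95]).round(4))
s=env.observe();print(s["eef_pos"].round(4),s["wrist_force"].round(1),s["gripper_width"].round(4),s["clock"])
E
python3 near.py a .556 -.0845 .062 .115 .034
python3 - <<'E'
import cv2
p=cv2.imread("pics/a_side.png");cv2.imwrite("pics/a_c.png",cv2.resize(p[110:220,290:420],None,fx=5,fy=5,interpolation=cv2.INTER_CUBIC))
E
```

```text
top 57 mean [ 0.5528 -0.1005  0.1087] mid [ 0.5552 -0.0971  0.1096] ext [0.04 0.02 0.01] zpct [0.1052 0.1082 0.1138]
side 214 mean [ 0.5537 -0.0925  0.108 ] mid [ 0.5537 -0.0874  0.0885] ext [0.049 0.043 0.053] zpct [0.1029 0.1082 0.1146]Traceback (most recent call last):
  File "near.py", line 9, in <module>
    s=env.observe();print(s["eef_pos"].round(4),s["wrist_force"].round(1),s["gripper_width"].round(4),s["clock"])
                                                                          ^^^^^^^^^^^^^^^^^^^^^^^^
AttributeError: 'float' object has no attribute 'round'
```

View pics/a_c.png

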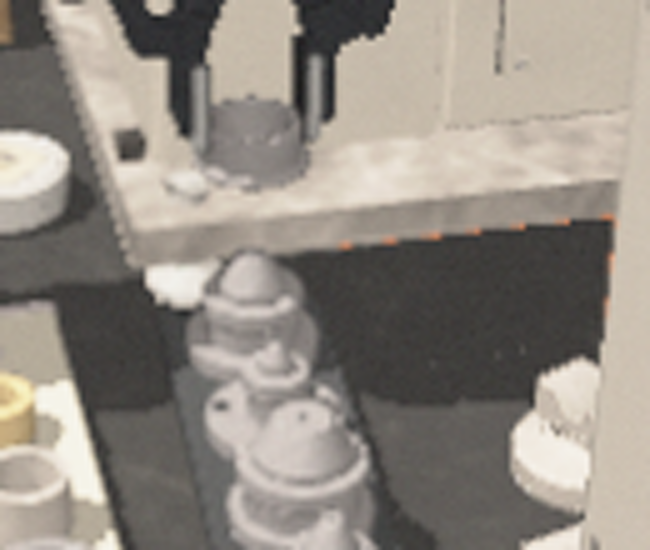

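```bash
sed -i 's/s\["gripper_width"\].round(4)/round(float(s["gripper_width"]),4)/' near.py
python3 near.py a2 .556 -.0845 .119 .1275 .022
python3 - <<'E'
from h import *
C=cloud("side",env.capture("side")[1]);k=(np.hypot(C[...,0]-.556,C[...,1]+.0845)<.027)&(C[...,2]>.07);q=C[k];print(np.histogram(q[:,2],bins=np.arange(.08,.14,.004)))
k=q[(q[:,2]>.1)&(q[:,2]<.107)];print(k.min(0),k.max(0))
E
```

```text
top 52 mean [ 0.5564 -0.097   0.1224] mid [ 0.5557 -0.0954  0.123 ] ext [0.037 0.016 0.008] zpct [0.1195 0.1224 0.125 ]
side 91 mean [ 0.5594 -0.0853  0.1213] mid [ 0.5564 -0.086   0.1231] ext [0.039 0.04  0.008] zpct [0.1194 0.121  0.1251]
[ 0.554  -0.0833  0.1129] [-1.   0.4 -1.1] 0.0368 4.85
(array([ 0,  0,  0,  0,  0, 12, 83, 54, 65, 69, 87, 13, 16, 15, 16]), array([0.08 , 0.084, 0.088, 0.092, 0.096, 0.1  , 0.104, 0.108, 0.112,
       0.116, 0.12 , 0.124, 0.128, 0.132, 0.136, 0.14 ]))
[ 0.5296201  -0.10990008  0.10161666] [ 0.57663679 -0.0670539   0.1069929 ]
```

>>> servo_tool(deltas="0 0 2.5 0 1; 0 0 1.5 0 1; 0 0 0 0 1")

```text
clock: 5.28
eef_pos: [0.5542, -0.0833, 0.0723]
tcp_rot: [0.707, 0.707, -0.001, -0.001]
wrist_force: [-0.2, -0.7, -0.6]
gripper_width: 0.0368
finger_force: 60.3
```

>>> servo_tool(deltas="0 0 0.6 0 1; 0 0 0.5 0 1; 0 0 0.4 0 1; 0 0 0 0 1")

```text
clock: 5.78
eef_pos: [0.5553, -0.0834, 0.0581]
tcp_rot: [0.707, 0.707, -0.0, -0.0]
wrist_force: [0.8, -0.8, -0.9]
gripper_width: 0.037
finger_force: 60.3
```

>>> servo_tool(deltas="0 0 0.3 0 1; 0 0 0.2 0 1; 0 0 0 0 1")

```text
clock: 6.15
eef_pos: [0.5556, -0.0835, 0.054]
tcp_rot: [0.707, 0.707, 0.0, -0.0]
wrist_force: [-2.2, 1.0, 7.6]
gripper_width: 0.037
finger_force: 61.2
```

>>> servo_tool(deltas="0 0 0 0 -1; 0 0 0 0 -1; 0 0 0 0 -1; 0 0 0 0 -1; 0 0 -2 0 -1; 0 0 -4 0 -1; 0 0 0 0 -1")

```text
clock: 7.02
eef_pos: [0.5581, -0.0841, 0.1172]
tcp_rot: [0.707, 0.707, 0.002, 0.002]
wrist_force: [0.3, -0.0, 0.5]
gripper_width: 0.0851
finger_force: 0.0
```

```bash
python3 near.py b .5556 -.0845 .0605 .0665 .022
```

```text
top 86 mean [ 0.5561 -0.0898  0.063 ] mid [ 0.5554 -0.0838  0.0635] ext [0.041 0.037 0.006] zpct [0.0608 0.063  0.0656]
side 99 mean [ 0.5538 -0.0874  0.063 ] mid [ 0.5544 -0.0854  0.063 ] ext [0.039 0.039 0.005] zpct [0.061  0.063  0.0652]
[ 0.556  -0.0833  0.1144] [0.5 0.1 0.2] 0.0851 7.125
```

>>> servo_tool(deltas="0 -3 0 0 -1; -1 -4.2 0 0 -1; -2.2 -3 0 0 -1; -1.05 -1 0 0 -1; 0 0 4 0 -1; 0 0 3.5 0 -1; 0 0 1 0 -1; 0 0 0 0 1")

```text
clock: 8.12
eef_pos: [0.4438, -0.1261, 0.0282]
tcp_rot: [0.707, 0.707, -0.0, -0.0]
wrist_force: [0.3, 0.1, 0.4]
gripper_width: 0.0697
finger_force: 0.0
```

>>> servo_tool(deltas="0 0 0 0 1; 0 0 0 0 1; 0 0 0 0 1; 0 0 0 0 1; 0 0 0 0 1")

```text
clock: 8.75
eef_pos: [0.4444, -0.1261, 0.0295]
tcp_rot: [0.707, 0.707, 0.001, 0.001]
wrist_force: [-2.7, 0.3, 9.6]
gripper_width: 0.0252
finger_force: 58.4
```

>>> servo_tool(deltas="0 0 -1 0 1; 0 0 -3 0 1; 0 0 -3.5 0 1; 0 3 0 0 1; -0.9 5 0 0 1; -0.9 3 0 0 1; 0 0 0 0 1; 0 0 0 0 1")

```text
clock: 9.75
eef_pos: [0.5523, -0.1438, 0.1034]
tcp_rot: [0.707, 0.707, -0.0, -0.001]
wrist_force: [-0.7, -0.0, 0.4]
gripper_width: 0.0255
finger_force: 59.2
```

```bash
python3 near.py c .553 -.1445 .101 .112 .0165
python3 - <<'E'
import cv2
p=cv2.imread("pics/c_side.png");cv2.imwrite("pics/c_c.png",cv2.resize(p[120:230,290:420],None,fx=5,fy=5,interpolation=cv2.INTER_CUBIC))
E
```

```text
top 16 mean [ 0.5503 -0.1556  0.106 ] mid [ 0.5504 -0.1556  0.1052] ext [0.016 0.003 0.007] zpct [0.1037 0.1058 0.108 ]
side 89 mean [ 0.5547 -0.147   0.105 ] mid [ 0.5521 -0.1455  0.1067] ext [0.028 0.029 0.011] zpct [0.1023 0.1048 0.1089]
[ 0.5522 -0.1437  0.1034] [-0.2 -0.4  0.4] 0.0255 9.85
```

View pics/c_c.png

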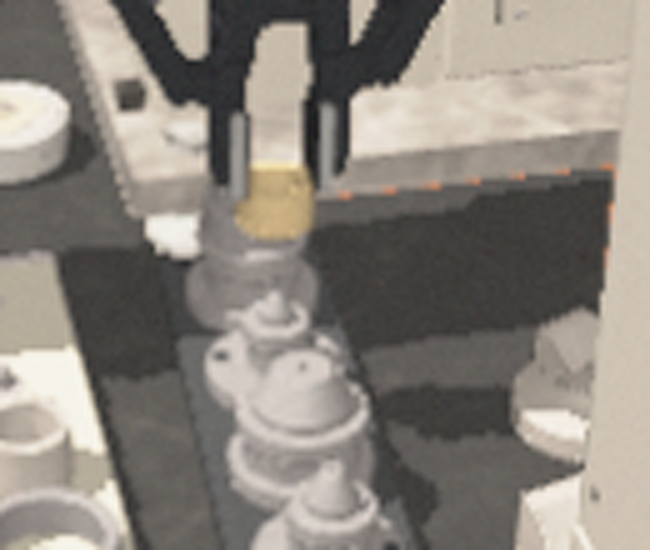

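The crop shows the brass sleeve (275,200 in the crop) held upright above the small anvil's nose at (275,300), with its centre within about 1 mm of the seat.

>>> servo_tool(deltas="0 0.1 2 0 1; 0 0 1 0 1; 0 0 0.5 0 1; 0 0 0.4 0 1; 0 0 0.3 0 1; 0 0 0 0 1")

```text
clock: 10.6
eef_pos: [0.5543, -0.1442, 0.0612]
tcp_rot: [0.707, 0.707, -0.0, -0.0]
wrist_force: [-0.2, 0.8, -0.9]
gripper_width: 0.0257
finger_force: 59.1
```

>>> servo_tool(deltas="0 0 0.2 0 1; 0 0 0.2 0 1; 0 0 0 0 1")

```text
clock: 10.98
eef_pos: [0.5546, -0.1444, 0.0585]
tcp_rot: [0.707, 0.707, 0.0, 0.0]
wrist_force: [-3.6, 0.8, 12.0]
gripper_width: 0.0253
finger_force: 61.2
```

>>> servo_tool(deltas="0 0 0 0 -1; 0 0 0 0 -1; 0 0 0 0 -1; 0 0 0 0 -1; 0 0 -2 0 -1; 0 0 -3.5 0 -1; 0 -3 0 0 -1; -1 -4 0 0 -1")

```text
clock: 11.98
eef_pos: [0.4853, -0.1536, 0.114]
tcp_rot: [0.706, 0.708, 0.001, 0.001]
wrist_force: [0.3, -0.2, 0.4]
gripper_width: 0.0852
finger_force: 0.0
```

>>> servo_tool(deltas="-2.4 -3 0 0 -1; -1 -0.8 0 0 -1; 0 0 4 0 -1; 0 0 3.2 0 -1; 0 0 1 0 -1; 0 0 0 0 1; 0 0 0 0 1; 0 0 0 0 1")

```text
clock: 12.98
eef_pos: [0.4475, -0.1882, 0.0315]
tcp_rot: [0.707, 0.707, 0.001, 0.001]
wrist_force: [-5.0, 2.2, 21.1]
gripper_width: 0.033
finger_force: 59.6
```

>>> servo_tool(deltas="0 0 0 0 1; 0 0 0 0 1; 0 0 0 0 1")

```text
clock: 13.35
eef_pos: [0.4475, -0.1882, 0.0317]
tcp_rot: [0.707, 0.707, 0.001, 0.001]
wrist_force: [-1.0, 1.0, 8.9]
gripper_width: 0.0326
finger_force: 58.6
```

>>> servo_tool(deltas="0 0 -1 0 1; 0 0 -3 0 1; 0 0 -4 0 1; -2.6 1 0 0 1; -4 4 0 0 1; -1 4 0 0 1; 0 1.1 0 0 1; 0 0 0 0 1")

```text
clock: 14.35
eef_pos: [0.5474, -0.2632, 0.1103]
tcp_rot: [0.707, 0.708, -0.0, -0.0]
wrist_force: [0.4, 0.1, -1.1]
gripper_width: 0.0326
finger_force: 59.9
```

```bash
python3 near.py d .5466 -.2645 .114 .124 .0195
python3 - <<'E'
import cv2
p=cv2.imread("pics/d_side.png");cv2.imwrite("pics/d_c.png",cv2.resize(p[140:250,290:420],None,fx=5,fy=5,interpolation=cv2.INTER_CUBIC))
E
```

```text
top 11 mean [ 0.5434 -0.2476  0.1167] mid [ 0.5441 -0.2481  0.1169] ext [0.019 0.004 0.004] zpct [0.1148 0.117  0.1184]
side 141 mean [ 0.5487 -0.2664  0.1169] mid [ 0.5469 -0.2651  0.1183] ext [0.034 0.036 0.009] zpct [0.1145 0.1168 0.1197]
[ 0.5461 -0.2634  0.1102] [-0.2  0.4 -0.5] 0.0326 14.45
```

View pics/d_c.png

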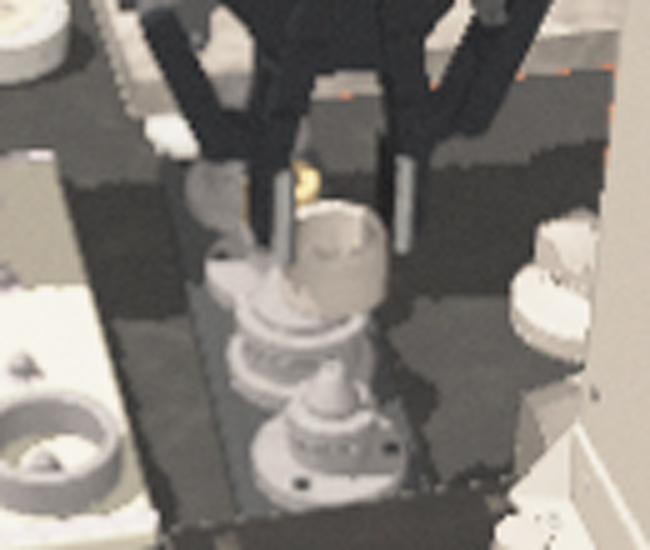

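The medium sleeve (340,260 in the crop) is held upright above the medium anvil's nose (330,385). I'll lower it.

>>> servo_tool(deltas="0 0 2 0 1; 0 0 1.4 0 1; 0 0 0.6 0 1; 0 0 0.4 0 1; 0 0 0.3 0 1; 0 0 0 0 1")

```text
clock: 15.2
eef_pos: [0.5476, -0.264, 0.0633]
tcp_rot: [0.707, 0.707, 0.0, 0.0]
wrist_force: [0.4, 0.1, -1.5]
gripper_width: 0.032
finger_force: 59.9
```

>>> servo_tool(deltas="0 0 0.2 0 1; 0 0 0.2 0 1; 0 0 0 0 1")

```text
clock: 15.58
eef_pos: [0.5479, -0.2642, 0.0607]
tcp_rot: [0.707, 0.707, 0.0, 0.0]
wrist_force: [-2.9, 2.2, 10.7]
gripper_width: 0.0323
finger_force: 61.3
```

>>> servo_tool(deltas="0 0 0 0 -1; 0 0 0 0 -1; 0 0 0 0 -1; 0 0 0 0 -1; 0 0 -2 0 -1; 0 0 -3.5 0 -1; 0 -3 0 0 -1; 0.7 -4 0 0 -1")

```text
clock: 16.58
eef_pos: [0.4781, -0.2578, 0.1162]
tcp_rot: [0.707, 0.707, 0.001, 0.002]
wrist_force: [-0.2, 0.4, -0.8]
gripper_width: 0.0855
finger_force: 0.0
```

>>> servo_tool(deltas="1 -3 0 0 -1; 0 0 4 0 -1; 0 0 3.5 0 -1; 0 0 1.5 0 -1; 0 0 0 0 1; 0 0 0 0 1; 0 0 0 0 1; 0 0 0 0 1")

```text
clock: 17.58
eef_pos: [0.4484, -0.2476, 0.0264]
tcp_rot: [0.707, 0.707, 0.001, 0.001]
wrist_force: [-3.3, 0.8, 13.2]
gripper_width: 0.0482
finger_force: 59.7
```

>>> servo_tool(deltas="0 0 0 0 1; 0 0 0 0 1")

```text
clock: 17.82
eef_pos: [0.4484, -0.2476, 0.0264]
tcp_rot: [0.707, 0.707, 0.001, 0.001]
wrist_force: [-3.2, 1.5, 12.7]
gripper_width: 0.0486
finger_force: 59.7
```

>>> servo_tool(deltas="0 0 -1 0 1; 0 0 -3 0 1; 0 0 -4 0 1; 2.3 1 0 0 1; 2 4 0 0 1; 0 4 0 0 1; 0 1.3 0 0 1; 0 0 0 0 1")

```text
clock: 18.82
eef_pos: [0.5507, -0.2041, 0.1047]
tcp_rot: [0.707, 0.707, -0.0, 0.0]
wrist_force: [-0.6, -0.2, -1.8]
gripper_width: 0.048
finger_force: 62.3
```

```bash
python3 near.py e .5498 -.2045 .103 .113 .028
python3 - <<'E'
import cv2
p=cv2.imread("pics/e_side.png");cv2.imwrite("pics/e_c.png",cv2.resize(p[130:240,290:420],None,fx=5,fy=5,interpolation=cv2.INTER_CUBIC))
E
```

```text
top 82 mean [ 0.5438 -0.2091  0.11  ] mid [ 0.545 -0.204  0.108] ext [0.037 0.052 0.01 ] zpct [0.1058 0.1104 0.1123]
side 266 mean [ 0.5507 -0.208   0.1082] mid [ 0.5491 -0.205   0.108 ] ext [0.053 0.054 0.01 ] zpct [0.1036 0.1087 0.1116]
[ 0.549  -0.2045  0.1044] [-0.5 -0.3 -2.1] 0.0481 18.925
```

View pics/e_c.png

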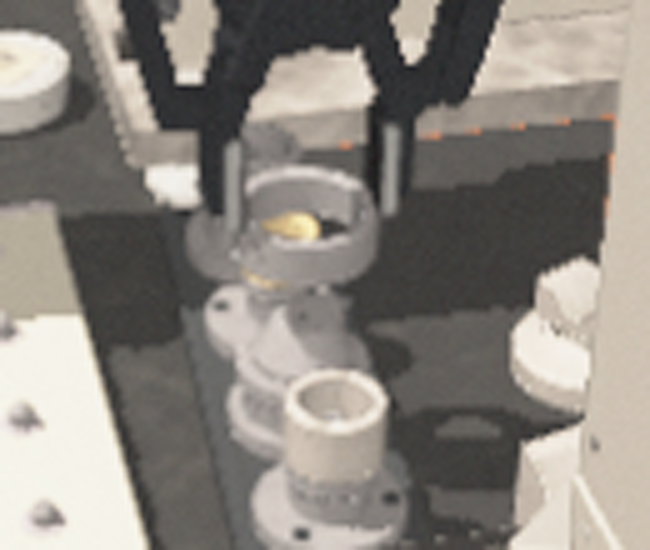

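The wide sleeve (310,225 in the crop) is held level above the widest anvil. The medium sleeve is seated flat at (335,430).

>>> servo_tool(deltas="0 0 2 0 1; 0 0 1.3 0 1; 0 0 0.6 0 1; 0 0 0.4 0 1; 0 0 0.3 0 1; 0 0 0 0 1")

```text
clock: 19.68
eef_pos: [0.5507, -0.204, 0.0583]
tcp_rot: [0.707, 0.707, 0.0, 0.0]
wrist_force: [-1.1, 0.1, -1.3]
gripper_width: 0.048
finger_force: 62.3
```

>>> servo_tool(deltas="0 0 0.2 0 1; 0 0 0.2 0 1; 0 0 0 0 1")

```text
clock: 20.05
eef_pos: [0.5509, -0.204, 0.0555]
tcp_rot: [0.707, 0.707, 0.0, 0.0]
wrist_force: [-3.4, 1.3, 11.3]
gripper_width: 0.0484
finger_force: 64.0
```

Seated at the expected height. I'll release, raise, and back off.

>>> servo_tool(deltas="0 0 0 0 -1; 0 0 0 0 -1; 0 0 0 0 -1; 0 0 0 0 -1; 0 0 -2 0 -1; 0 0 -5 0 -1; 0 -4 -2 0 -1; 0 -5 0 0 -1")

```text
clock: 21.05
eef_pos: [0.4618, -0.2049, 0.1472]
tcp_rot: [0.707, 0.707, 0.001, 0.003]
wrist_force: [0.3, 0.6, -0.5]
gripper_width: 0.0855
finger_force: 0.0
```

>>> servo_tool(deltas="5 -3 0 0 -1; 6 -1 0 0 -1; 6 0 0 0 -1; 6 0 0 0 -1; 0 0 0 0 -1; 0 0 0 0 -1")

```text
clock: 21.8
eef_pos: [0.4208, 0.0257, 0.1451]
tcp_rot: [0.707, 0.707, 0.001, 0.0]
wrist_force: [0.1, 0.4, 1.0]
gripper_width: 0.0858
finger_force: 0.0
```

Run:
```python
from h import *
I={}
for n in("top","side"):
    p,d=env.capture(n);C=cloud(n,d);I[n]=p
    for k,x,y,r,z in [("flanged",.5556,-.0845,.0205,.064),("small",.553,-.1445,.015,.062),("medium",.5466,-.2645,.018,.068),("wide",.5498,-.2045,.027,.062)]:
        rr=np.hypot(C[...,0]-x,C[...,1]-y);q=C[(rr<r+.004)&(rr>r-.007)&(abs(C[...,2]-z)<.003)]
        A=np.c_[q[:,:2]-[x,y],np.ones(len(q))];c=np.linalg.lstsq(A,q[:,2],rcond=None)[0]
        print(n,k,len(q),"mid",((q.max(0)+q.min(0))/2).round(4),"ext",np.ptp(q,axis=0).round(3),"z",c[2].round(4),"want",z,"tilt",c[:2].round(3))
t=cv2.resize(I["top"][155:200,225:345],None,fx=5,fy=5,interpolation=cv2.INTER_CUBIC)
s=cv2.resize(I["side"][145:250,300:420],None,fx=3.4,fy=3.4,interpolation=cv2.INTER_CUBIC)[:370]
o=np.zeros((595,600,3),np.uint8);o[:225,:600]=t;o[225:225+len(s),:s.shape[1]]=s
cv2.imwrite("pics/f.png",o);print(env.observe()["eef_pos"],env.observe()["clock"])
```

```text
top flanged 107 mid [ 0.5559 -0.0833  0.0639] ext [0.041 0.038 0.006] z 0.0638 want 0.064 tilt [-0.002  0.002]
top small 87 mid [ 0.554  -0.1444  0.062 ] ext [0.028 0.029 0.006] z 0.0618 want 0.062 tilt [-0.016 -0.025]
top medium 106 mid [ 0.5474 -0.264   0.0679] ext [0.035 0.035 0.006] z 0.068 want 0.068 tilt [-0.004 -0.001]
top wide 175 mid [ 0.55   -0.2039  0.0619] ext [0.052 0.051 0.006] z 0.0618 want 0.062 tilt [-0.003 -0.001]
side flanged 83 mid [ 0.5544 -0.0856  0.0634] ext [0.039 0.04  0.005] z 0.0628 want 0.064 tilt [-0.039 -0.027]
side small 93 mid [ 0.5532 -0.1456  0.0613] ext [0.028 0.03  0.004] z 0.0616 want 0.062 tilt [-0.007  0.01 ]
side medium 129 mid [ 0.5468 -0.2652  0.0675] ext [0.036 0.037 0.005] z 0.0674 want 0.068 tilt [0.017 0.002]
side wide 189 mid [ 0.5504 -0.2058  0.0615] ext [0.053 0.056 0.005] z 0.0614 want 0.062 tilt [0.    0.002]
[0.42068366 0.0245465  0.14477252] 21.9
```

View pics/f.png

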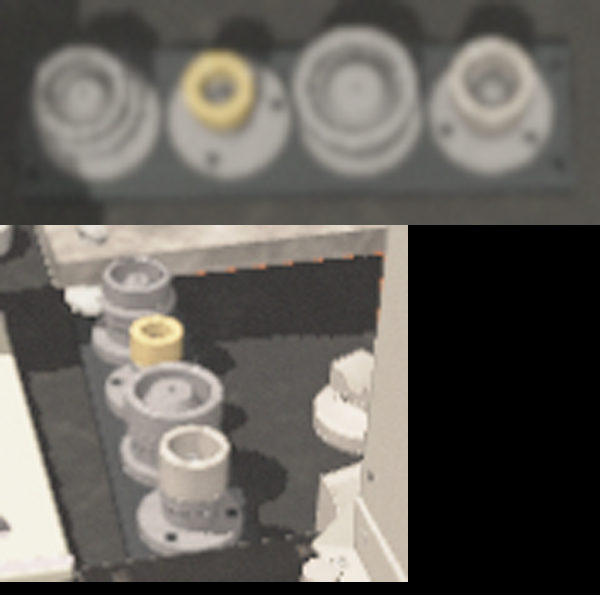

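All four sleeves sit level on their anvils, with their tops at the heights they should be: flanged (85,95), brass (218,90), wide (357,90) and medium (490,85) in the top crop. The gripper is clear of everything, so I'm handing in.

```bash
python3 -c "
from workcell import env
print(env.hand_in())"
```

```text
the job is handed in; nothing more can be done
None
```

All four sleeves are on their matching spigot anvils, the same way up, seated flat and released; the job was handed in at about 22 s of the 93 s allowed, and no verdict was returned.

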